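Gauge the drilled vertebrae

TASK

These three fish vertebrae have been drilled from top to bottom for a display rod: use the green-handled plug gauge, without forcing it, to find out which bores it does not go right down through. Stand any vertebra in which the gauge stops short upright in the red tray for re-drilling, and leave those it passes right through standing where they are on their cards. Finish with the gauge back upright in its wooden stand, and do not disturb the drill, water bottle, sample tube or marker.

Things in the scene. Friction and masses are not known exactly. Their poses are not given: they have to be found in the camera images.
- card_1_bone (a point): Fixed white card, 90 (own x) x 74 (own y) x 2 mm, with a loose drilled fish vertebra (0.11-0.18 kg) standing upright exactly over its centre. The vertebra: a round bone-brown spool 60 mm tall, rims 58 mm and waist 46 mm across, bore upright on its axis. This point, fixed to the card: the spool's centre as it stands at the start, 30 mm below its top face, 32 mm above the bench.
- card_2_bone (a point): Second card with its vertebra, the same to look at as the first; point as there. Bore of any vertebra: 22 mm mouth, countersunk 2 mm. Finished: 22 mm wide through all 60 mm. Unfinished: it ends at a square ledge 26 mm below the top face and a 16 mm pilot hole goes on. Which are unfinished, on which cards, is not reported: only the gauge tells.
- card_3_bone (a point): Third card with its vertebra, the same to look at as the first; sizes, point and bore as told for the other two. The vertebrae's own poses are not reported, only the cards', which do not move. Where rules speak of vert_full or vert_narrow, they mean a vertebra with a finished or an unfinished bore, on whichever card it starts; its _mid is the spool's centre.
- gauge_mid (a point): Loose plug gauge, 0.26 kg, 160 mm long, upright in the stand, plug down; point half-way along its axis, own z up. From below: steel plug 20 mm in diameter, 72 mm long, 3 mm lead-in chamfer; dark collar 25 mm in diameter to 81 mm; hexagonal green handle from 81 to 160 mm, 24 mm across flats, two of them square to own y. Handle's middle: 41 mm above this point.
- gauge_tip (a point): Centre of the flat lower end of the gauge's plug, 80 mm below gauge_mid.
- stand: Fixed wooden block, 85 x 85 mm and 55 mm tall, with one round upright blind hole in the middle of its top, 27 mm in diameter and 45 mm deep, countersunk 3 mm, in which the gauge stands; the hole's floor is 10 mm above the bench. Origin: centre of the block's underside, on the hole's axis, z up.
- tray: Fixed open red plastic tray, 200 mm (own x) x 160 mm (own y), 35 mm tall, walls and floor 5 mm thick: inside 190 x 150 mm. Origin: centre of its underside on the bench, 5 mm below the inner floor; z up. Empty at the start.
- drill_mid (a point): Yellow and black cordless drill standing on its battery, 200 mm tall, 175 mm long, 1.3 kg; this point is 100 mm above the bench, in the grip. A bystander.
- bottle_mid (a point): Water bottle with blue cap, 64 mm in diameter, 200 mm tall, standing; this point is on its axis 100 mm up. A bystander.
- tube_mid (a point): Clear sample tube with blue cap, 34 mm across the cap, 115 mm tall, standing; this point is on its axis 58 mm up. A bystander.
- marker_mid (a point): Black marker pen lying flat, 140 mm long along own x, 15 mm thick; this point is near its middle, 7.5 mm above the bench. A bystander.
There are look-alikes about, which are no part of the job. Leave any orange or purple look-alike of the part that bears gauge_mid alone.

How it is judged:
On the way:
1. the gauge has been let down the unfinished bore to the ledge that stops it (z of gauge_tip in the frame of vert_narrow_mid below 0.009 m and x of gauge_tip in the frame of vert_narrow_mid between -0.005 and 0.005 m and y of gauge_tip in the frame of vert_narrow_mid between -0.005 and 0.005 m and angle between gauge_mid's own z axis and vertical below 0.15 rad), for 0.1 s.
At the end, for the whole second after the job is handed in: Each vertebra that stopped the gauge stands upright (0.12 rad) on the tray's floor; each other one stands upright within 30 mm of where it stood on its card; the gauge stands in the stand's hole, tip within 5 mm of the floor, tilted under 0.2 rad; all at rest (x of vert_narrow_mid in the frame of tray between -0.075 and 0.075 m and y of vert_narrow_mid in the frame of tray between -0.055 and 0.055 m and z of vert_narrow_mid in the frame of tray below 0.04 m and distance of each of vert_full1_mid, vert_full2_mid from where it was at the start of the episode below 0.03 m and angle between each of vert_full1_mid, vert_full2_mid, vert_narrow_mid's own z axis and vertical below 0.12 rad and linear speed of each of vert_full1, vert_full2, vert_narrow, gauge below 0.02 m/s and horizontal distance between gauge_tip and stand below 0.008 m and z of gauge_tip in the frame of stand below 0.015 m and angle between gauge_mid's own z axis and vertical below 0.2 rad); the robot touches nothing.
It fails at once if the gauge is forced: more than 60 N between gauge and a vertebra (contact force between gauge and vert_full1 above 60 N or contact force between gauge and vert_full2 above 60 N or contact force between gauge and vert_narrow above 60 N).
It fails at once if a vertebra is tipped over (beyond 0.6 rad) (angle between any of vert_full1_mid, vert_full2_mid, vert_narrow_mid's own z axis and vertical above 0.6 rad).
It fails at once if the drill, bottle, tube or marker is shifted by more than 30 mm (distance of any of drill_mid, bottle_mid, tube_mid, marker_mid from where it was at the start of the episode above 0.03 m).
It also fails if it takes over 72 s, if anything falls off the work surface, if the arm or the gripper's body presses on something with over 40 N, if the wrist force passes 120 N, or if a joint passes its speed limit or range.

ROBOT

A 7-joint arm with a two-finger parallel gripper is mounted at the origin on the work surface. World frame = base frame: x ahead of the robot, y to its left, z up, the work surface at z = 0. Lengths are in m, angles in rad, forces in N, time in s.
With the tool pointing down it reaches from about 0.425 to 0.875 m from the base axis. Payload 4.7 kg.
Tool frame: the origin (TCP) lies at the centre of the arm's flange, where the gripper is bolted on; the fingertips stand 182 mm ahead of it and the grasp point (between the pads) lies 164 mm ahead of it; z points along the fingers, y is the line along which they close (so a half turn about z gives the same grasp; the last joint's range is limited). The gripper opens to 87 mm and grips with 3 to 60 N. Pads are 19 mm wide; open, the fingers measure 117 mm over their backs; the gripper's body (75 mm by 190 mm) begins 51 mm behind the grasp point.
Start: joints at [1.154, 0.321, -0.07, 1.45, 0.023, 1.371, -0.057], TCP at [0.271, -0.591, 0.405] pointing down, gripper open.
Joint ranges: [-2.86, 2.86], [-0.3, 2.09], [-1.38, 1.24], [0.06, 2.45], [-1.56, 4.7], [0.09, 2.05], [-2.69, 2.69]. Speed limits (rad/s): [2.57, 2.57, 3.14, 3.14, 3.14, 3.14, 3.14].

INTERFACE

Orientations are given as a rotation vector (axis times angle).
In Python, from cell import * gives the robot as it stands.
- The arm moves only by the shell command python3 -m crank 'ROWS' [OPENING]. ROWS is JSON, a list that holds one entry, the list of rows, each a list of 4 numbers: the shift along the tool's x, y, z in mm, then the turn about the tool's z in rad. In form: [[[x, y, z, turn], ...]]. A call has 1 to 20 rows; each row is the pose to reach, as a shift and turn from the pose commanded when the call began, along the tool's axes at that moment; what a row does not reach only later rows make up. A row lasts 1/12 s, in which the tool goes at most 41.7 mm and 7.16 degrees, less where a joint would pass 70% of its speed; a pose out of reach is approached as far as the arm can. A call with a gripper value outside its range is refused whole. OPENING is the finger opening in mm, from 0 to 87, set as the call begins (- or left out, the last holds). The fingers move at their own pace and stop on an object; the grip force is fixed at half the most. Time passes only in rows, so rows that repeat a pose let the fingers close. It gives the time, the measured TCP pose, the force, the opening and the grip force at its end, in the units of the state.
- get_state(): the state, without advancing time (a new reading comes with each control period).
- snapshot(name): name is "side" or "top"; returns the picture (400x640x3 uint8, blue, green, red); there is no depth.
- camera_params(name): a dict with "fx", "fy", "cx", "cy" (pixels), "D" ([k1, k2, p1, p2, k3] as OpenCV has them; the pictures are not rectified), "extrinsics" (4x4, takes a point from world to camera coordinates). Camera axes: x right, y down, z forward; pixel columns grow to the right and rows downward; lengths in m; the calibration is good to about 2 mm. A picture is of the moment at which its call begins. camera_params takes no time and is no camera call.
- job_done(): hands the job in; it is judged then, once.
The state is a dict: "t": time; "qpos": joint angles; "qvel": joint speeds; "joint_torque": joint torques, N m; "ee_pos": TCP position; "tcp_rot": TCP orientation; "ft_force": force on the tool from outside, world axes, zero at the start; "moment": the same for the moment, N m; "finger_gap": finger opening in m; "gripper_force": force on a finger pad.
Only numpy, scipy, OpenCV 4.12 (cv2) and the standard library are available. Lean on these libraries where they do the work, as an engineer would, in place of code of your own. Each camera call takes 0.05 s, during which the arm holds its last target. There are 200 camera calls.

## Working session

There is one attempt and no reset: what is moved stays moved. The work goes in short steps, Python scripts to look and compute and a shell command to move; the robot and the scene stay as the last step left them, time stands still between calls to the robot, and variables do not carry over. Pictures are saved under pics/ and viewed, at most 13 in all, crops included, and the job is handed in when it is done.

```bash
ls; mkdir -p pics; python3 - <<'E'
from cell import *
import cv2
for n in("side","top"):
    im=snapshot(n); cv2.imwrite(f"pics/{n}0.png",im)
    p=camera_params(n); print(n,{k:p[k] for k in("fx","fy","cx","cy","D")}); print(p["extrinsics"])
s=get_state(); print(s["t"],s["ee_pos"],s["tcp_rot"],s["finger_gap"])
E
```

```text
pics
side {'fx': 385.7255675472953, 'fy': 385.7255675472953, 'cx': 323.91982435056036, 'cy': 198.7635771812248, 'D': array([-0.04178448,  0.        ,  0.        ,  0.        ,  0.        ])}
[[-0.94446515 -0.32824545  0.01550802  0.57049761]
 [-0.24474924  0.67116082 -0.6997435   0.1946311 ]
 [ 0.21927925 -0.66467893 -0.71422583  0.87187215]
 [ 0.          0.          0.          1.        ]]
top {'fx': 371.56758348424347, 'fy': 371.56758348424347, 'cx': 320.3664841383182, 'cy': 205.33687578628346, 'D': array([-0.08726115,  0.        ,  0.        ,  0.        ,  0.        ])}
[[ 0.00505501 -0.99942793  0.03344046  0.00123369]
 [-0.98711208 -0.01033609 -0.15969631  0.59753077]
 [ 0.1599506  -0.03220221 -0.98659963  0.866601  ]
 [ 0.          0.          0.          1.        ]]
0.1 [ 0.27131492 -0.5904549   0.40377193] [-3.06738153e+00 -6.71146094e-01  7.61029068e-04] 0.08675672672035813
```

View pics/side0.png

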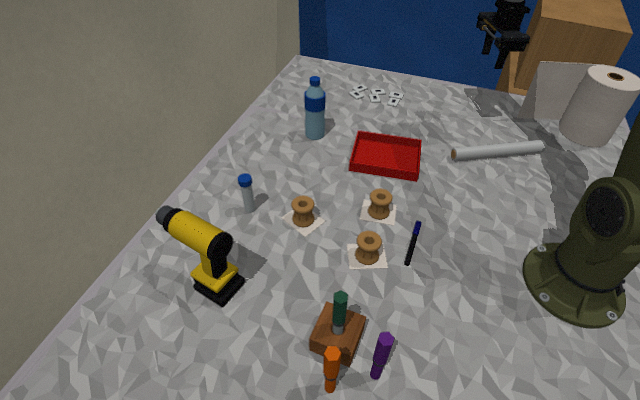

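View pics/top0.png

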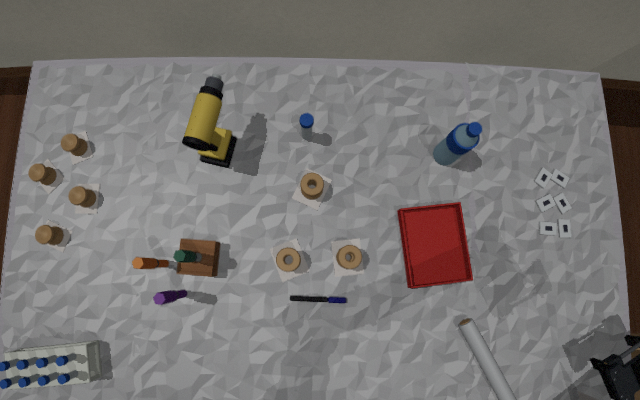

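Side: green gauge in the stand at (340,310), orange look-alike (331,370), purple (383,355); vertebrae at (303,210), (380,204), (368,246); tray (386,155). Top: green handle at (183,256), orange (140,263), purple (165,297); vertebrae at (312,184), (288,259), (349,257); bone look-alikes at far left (42–82,145–235); tray (435,245). The choice is the green gauge, and I'll check it in a crop.

```bash
cat > h.py <<'E'
import numpy as np, cv2
from cell import *
def ray(n,uv):
    p=camera_params(n);K=np.array([[p["fx"],0,p["cx"]],[0,p["fy"],p["cy"]],[0,0,1]])
    q=cv2.undistortPoints(np.array([[uv]],float),K,p["D"])[0,0]
    E=p["extrinsics"];R=E[:3,:3];c=-R.T@E[:3,3]
    return c,R.T@np.array([q[0],q[1],1])
def at(n,uv,z):
    c,d=ray(n,uv); return c+d*(z-c[2])/d[2]
def proj(n,P):
    p=camera_params(n);K=np.array([[p["fx"],0,p["cx"]],[0,p["fy"],p["cy"]],[0,0,1]]);E=p["extrinsics"]
    return cv2.projectPoints(np.atleast_2d(P).astype(float),cv2.Rodrigues(E[:3,:3])[0],E[:3,3],K,p["D"])[0][:,0]
E
python3 - <<'E'
import cv2
t=cv2.imread("pics/top0.png")[160:310,125:365]; s=cv2.imread("pics/side0.png")
cv2.imwrite("pics/top0c.png",cv2.resize(t,None,fx=3.33,fy=3.33,interpolation=cv2.INTER_CUBIC))
cv2.imwrite("pics/side0c.png",cv2.resize(s[180:390,270:430],None,fx=2.8,fy=2.8,interpolation=cv2.INTER_CUBIC))
E
```

```text
(no output)
```

View pics/top0c.png

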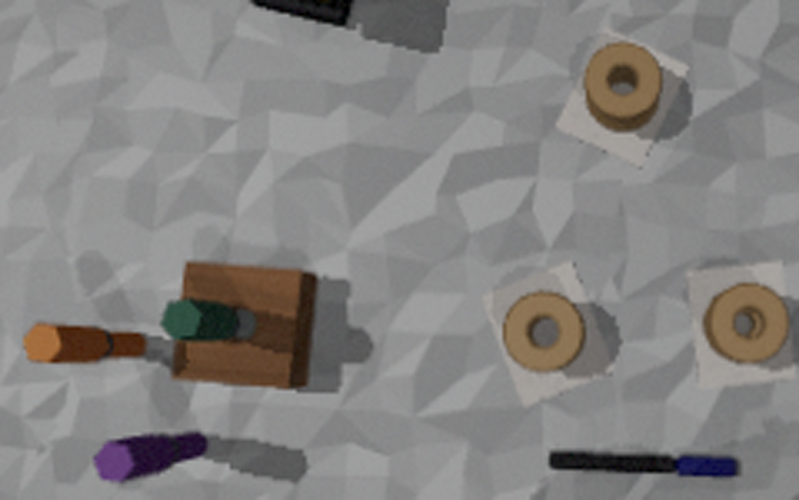

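View pics/side0c.png

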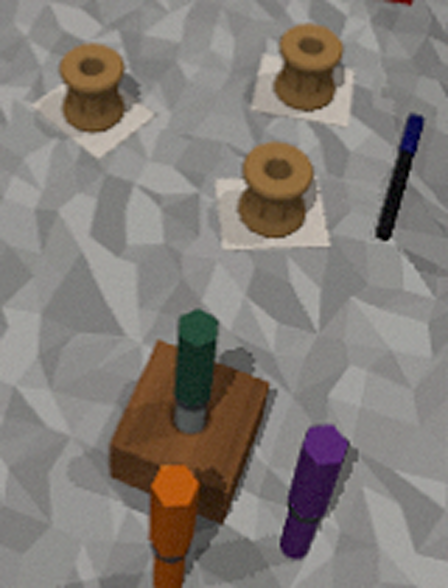

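Crop: the green-handled gauge is confirmed in the stand's hole. Top hex centre is at crop (184,320), i.e. (180.2,256.1); the spool rims are at crop (622,81), (543,331) and (747,322).

```bash
python3 - <<'E'
from h import *
T=lambda u,v:(u/3.33+125-.35,v/3.33+160-.35); S=lambda u,v:(u/2.8+270-.35,v/2.8+180-.35)
def tri(a,b):
    c1,d1=ray("top",a);c2,d2=ray("side",b)
    A=np.array([d1,-d2]).T;x=np.linalg.lstsq(A,c2-c1,rcond=None)[0]
    return (c1+d1*x[0]+c2+d2*x[1])/2,np.linalg.norm(c1+d1*x[0]-c2-d2*x[1])
for n,a,b,z in[("A",(622.5,81),(92,68),.062),("B",(543.5,331),(278,170),.062),("C",(747,322),(311,47),.062),("green",(184,320),(198,327),.17),("orange",(41,342),(174,484),.16),("purple",(114,460),(326,440),.16)]:
    print(n,at("top",T(*a),z).round(4),at("side",S(*b),z).round(4),*tri(T(*a),S(*b)))
print("stand",at("top",T(238.5,324),.055), [at("top",T(*c),.055)[:2].round(3) for c in((187,263),(302,271),(293,387),(172,376))])
print("tray", [at("top",c,.035)[:2].round(3) for c in((399,208),(462,203),(471,280),(408,287))])
print("marker",[at("top",c,.0075)[:2].round(3) for c in((291,298),(346,300))],"tube",at("top",(306,121),.115))
for yaw in range(0,60,15):
    pass
import scipy.spatial.transform as st
s=get_state();print(st.Rotation.from_rotvec(s["tcp_rot"]).as_matrix().round(3))
E
```

```text
A [0.6479 0.0281 0.062 ] [0.6502 0.0307 0.062 ] [0.64988757 0.02825634 0.05915059] 0.002645067681575415
B [0.4656 0.0826 0.062 ] [0.4673 0.0855 0.062 ] [0.46667411 0.08291041 0.05882964] 0.001963473621217958
C [ 0.4729 -0.0625  0.062 ] [ 0.4746 -0.061   0.062 ] [ 0.47381027 -0.0625409   0.06060468] 0.0018126633779131137
green [0.4681 0.3025 0.17  ] [0.4713 0.3053 0.17  ] [0.46988242 0.30367187 0.1673403 ] 0.003449109603269436
orange [0.4528 0.3979 0.16  ] [0.4556 0.3976 0.16  ] [0.45416578 0.3977715  0.16066241] 0.0026783672994153264
purple [0.3802 0.346  0.16  ] [0.3818 0.3446 0.16  ] [0.3810617  0.34539348 0.16173966] 0.001465552189500998
stand [0.46833224 0.30214969 0.055     ] [array([0.512, 0.342]), array([0.507, 0.258]), array([0.424, 0.261]), array([0.431, 0.348])]
tray [array([ 0.595, -0.193]), array([ 0.609, -0.358]), array([ 0.415, -0.372]), array([ 0.399, -0.211])]
marker [array([0.37 , 0.076]), array([ 0.366, -0.061])] tube [0.78910156 0.04319845 0.115     ]
[[ 0.909  0.418 -0.001]
 [ 0.418 -0.909  0.002]
 [-0.    -0.002 -1.   ]]
```

```bash
cat >> h.py <<'E'
from scipy.spatial.transform import Rotation as Ro
def rel(*pts):
    "tool-frame shift (mm) to TCP world points"
    s=get_state();R=Ro.from_rotvec(s["tcp_rot"]).as_matrix()
    print("t",round(s["t"],2),"ee",np.round(s["ee_pos"],4),"R",R.round(3).tolist(),"f",np.round(s["ft_force"],1),"gap",round(s["finger_gap"],4),"q",np.round(s["qpos"],2))
    for p in pts: print(p,(R.T@(np.array(p)-s["ee_pos"])*1e3).round(1))
E
python3 - <<'E'
from h import *
rel((.55,-.2,.404),(.4697,.3038,.404))
E
```

```text
t 0.1 ee [ 0.2713 -0.5905  0.4038] R [[0.909, 0.418, -0.001], [0.418, -0.909, 0.002], [-0.0, -0.002, -1.0]] f [-0.2 -0.2 -0.3] gap 0.0868 q [ 1.15  0.32 -0.07  1.45  0.02  1.37 -0.06]
(0.55, -0.2, 0.404) [ 4.163e+02 -2.384e+02  1.000e-01]
(0.4697, 0.3038, 0.404) [ 553.7 -729.7    1. ]
```

```bash
python3 -m crank '[[[416,-238,0,0],[416,-238,0,0],[416,-238,0,0],[416,-238,0,-0.1],[416,-238,0,-0.2],[416,-238,0,-0.3],[416,-238,0,-0.4],[416,-238,0,-0.5],[416,-238,0,-0.6],[416,-238,0,-0.7],[416,-238,0,-0.8],[554,-730,0,-0.9],[554,-730,0,-1],[554,-730,0,-1.1],[554,-730,0,-1.14],[554,-730,0,-1.14],[554,-730,0,-1.14],[554,-730,0,-1.14],[554,-730,0,-1.14],[554,-730,0,-1.14]]]'; python3 - <<'E'
from h import *
rel((.4697,.3038,.404),(.4697,.3038,.295))
E
```

```text
t: 1.77
ee_pos: [0.4885, 0.156, 0.4046]
tcp_rot: [2.221, 2.221, -0.001]
ft_force: [0.8, 0.3, -0.4]
finger_gap: 0.087
gripper_force: 0.0
t 1.77 ee [0.4885 0.156  0.4046] R [[0.0, 1.0, 0.0], [1.0, -0.0, -0.001], [-0.001, 0.0, -1.0]] f [ 0.8  0.3 -0.4] gap 0.087 q [ 0.38  0.07 -0.76  1.76  0.05  1.33 -0.4 ]
(0.4697, 0.3038, 0.404) [147.8 -18.9   0.5]
(0.4697, 0.3038, 0.295) [147.9 -18.9 109.5]
```

```bash
python3 -m crank '[[[148,-19,0,0],[148,-19,0,0],[148,-19,0,0],[148,-19,0,0],[148,-19,0,0],[148,-19,0,0]]]' 60; python3 - <<'E'
from h import *
rel((.4697,.3038,.295))
a=snapshot("top");b=snapshot("side")
s=get_state()["ee_pos"]
print(proj("top",[s-[0,0,.182],[.4697,.3038,.17]]),proj("side",[s-[0,0,.182],[.4697,.3038,.17]]))
z=lambda i,u,v:cv2.resize(i[v:v+130,u:u+130],(390,390),interpolation=cv2.INTER_CUBIC)
cv2.imwrite("pics/m1.png",np.hstack([z(a,115,190),z(b,275,230)]))
E
```

```text
t: 2.27
ee_pos: [0.4695, 0.3037, 0.4042]
tcp_rot: [-2.216, -2.225, 0.001]
ft_force: [1.0, -0.8, 0.6]
finger_gap: 0.0617
gripper_force: 0.0
t 2.27 ee [0.4695 0.3037 0.4042] R [[-0.004, 1.0, -0.001], [1.0, 0.004, 0.0], [0.0, -0.001, -1.0]] f [ 1.  -0.8  0.6] gap 0.0617 q [ 0.15  0.22 -0.87  1.66  0.17  1.35 -0.75]
(0.4697, 0.3038, 0.295) [1.000e-01 3.000e-01 1.092e+02]
[[171.79934795 253.56821783]
 [179.34284236 254.97261208]] [[342.88395003 277.38115723]
 [341.51265714 295.95349947]]
```

View pics/m1.png

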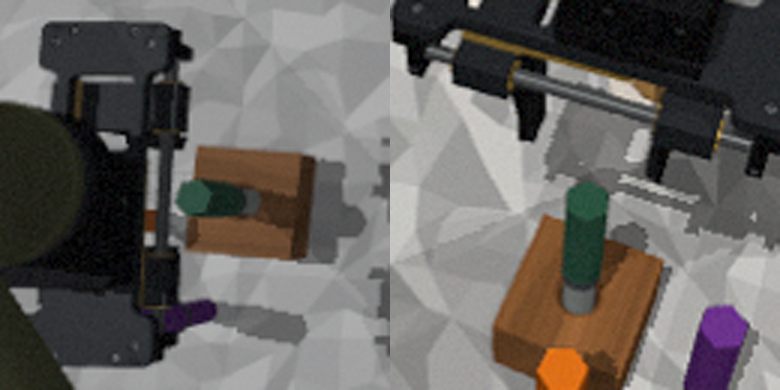

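Left (top view): the handle top is at about (181,255), free of the open fingers. Right (side view): the finger midpoint is over the handle. Descend and grip.

```bash
python3 -m crank '[[[0,0,40,0],[0,0,80,0],[0,0,100,0],[0,0,109,0],[0,0,109,0],[0,0,109,0]]]'; python3 -m crank '[[[0,0,0,0],[0,0,0,0],[0,0,0,0],[0,0,0,0],[0,0,0,0],[0,0,0,0]]]' 0;  python3 -c "
from h import *
rel()"
```

```text
t: 2.87
ee_pos: [0.4713, 0.3014, 0.2965]
tcp_rot: [2.223, 2.219, 0.001]
ft_force: [-0.1, -0.0, 0.4]
finger_gap: 0.06
gripper_force: 0.0
t: 3.37
ee_pos: [0.4705, 0.3023, 0.296]
tcp_rot: [2.221, 2.221, 0.0]
ft_force: [-0.3, -0.3, 0.4]
finger_gap: 0.0277
gripper_force: 0.0
t 3.37 ee [0.4705 0.3023 0.296 ] R [[-0.0, 1.0, 0.0], [1.0, 0.0, -0.0], [-0.0, 0.0, -1.0]] f [-0.3 -0.3  0.4] gap 0.0277 q [ 0.11  0.32 -0.84  1.79  0.26  1.15 -0.82]
```

```bash
python3 -m crank '[[[0,0,0,0],[0,0,0,0],[0,0,0,0],[0,0,0,0]]]';  python3 -c "
from h import *
rel()
print(get_state()['gripper_force'])"
```

```text
t: 3.7
ee_pos: [0.4706, 0.3023, 0.2959]
tcp_rot: [2.221, 2.221, 0.001]
ft_force: [-0.6, 0.0, 1.8]
finger_gap: 0.0256
gripper_force: 30.0
t 3.7 ee [0.4706 0.3023 0.2959] R [[-0.0, 1.0, 0.0], [1.0, 0.0, 0.0], [0.0, 0.0, -1.0]] f [-0.6  0.   1.8] gap 0.0256 q [ 0.11  0.32 -0.84  1.79  0.26  1.15 -0.82]
29.999867101432756
```

```bash
python3 -m crank '[[[0,0,-25,0],[0,0,-60,0],[0,0,-95,0],[0,0,-95,0],[0,0,-95,0]]]';  python3 -c "
from h import *
rel((.4738,-.0618,.391),(.4664,.084,.391),(.649,.0293,.391))
print(get_state()['gripper_force'])
a=snapshot('top');b=snapshot('side')
s=get_state()['ee_pos']
print(proj('top',[s-[0,0,.285]]),proj('side',[s-[0,0,.285]]))
z=lambda i,u,v:cv2.resize(i[v:v+130,u:u+130],(390,390),interpolation=cv2.INTER_CUBIC)
cv2.imwrite('pics/m2.png',np.hstack([z(a,115,190),z(b,275,210)]))
"
```

```text
t: 4.12
ee_pos: [0.4706, 0.3027, 0.3921]
tcp_rot: [2.221, 2.221, 0.004]
ft_force: [-0.9, 0.4, -4.2]
finger_gap: 0.0256
gripper_force: 30.0
t 4.12 ee [0.4706 0.3027 0.3921] R [[-0.0, 1.0, 0.003], [1.0, 0.0, 0.001], [0.001, 0.003, -1.0]] f [-0.9  0.4 -4.2] gap 0.0256 q [ 0.15  0.22 -0.87  1.67  0.18  1.32 -0.76]
(0.4738, -0.0618, 0.391) [-364.5    3.2    0.7]
(0.4664, 0.084, 0.391) [-218.7   -4.2    0.8]
(0.649, 0.0293, 0.391) [-273.4  178.4    1.3]
29.999720915802754
[[190.14416645 255.6878891 ]] [[339.93677766 313.58343459]]
```

View pics/m2.png

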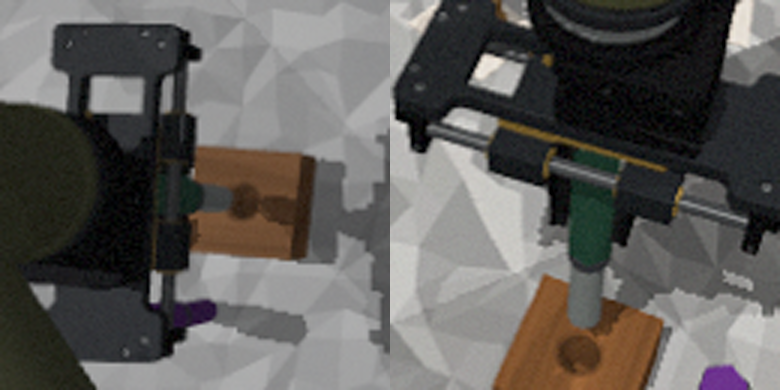

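The gauge is lifted, hanging straight, tip at about (340,316) in side, agreeing with the expectation to 1–3 px. Next, hover over vertebra C.

```bash
python3 -m crank '[[[-365,3,0,0],[-365,3,0,0],[-365,3,0,0],[-365,3,0,0],[-365,3,0,0],[-365,3,0,0],[-365,3,0,0],[-365,3,0,0],[-365,3,0,0],[-365,3,0,0],[-365,3,0,0],[-365,3,15,0],[-365,3,30,0],[-365,3,30,0],[-365,3,30,0]]]';  python3 -c "
from h import *
rel((.4738,-.0618,.361))
a=snapshot('top');b=snapshot('side')
s=get_state()['ee_pos']
print(proj('top',[s-[0,0,.285],[.4738,-.0618,.062]]),proj('side',[s-[0,0,.285],[.4738,-.0618,.062]]))
z=lambda i,u,v:cv2.resize(i[v:v+80,u:u+80],(400,400),interpolation=cv2.INTER_CUBIC)
cv2.imwrite('pics/m3.png',np.hstack([z(a,310,220),z(b,340,155)]))
"
```

```text
t: 5.47
ee_pos: [0.4728, -0.0615, 0.3592]
tcp_rot: [-2.216, -2.221, 0.003]
ft_force: [0.1, -0.6, -2.3]
finger_gap: 0.0254
gripper_force: 30.0
t 5.47 ee [ 0.4728 -0.0615  0.3592] R [[-0.002, 1.0, -0.004], [1.0, 0.002, 0.001], [0.001, -0.004, -1.0]] f [ 0.1 -0.6 -2.3] gap 0.0254 q [ 0.64  0.   -0.56  1.91  0.    1.23  0.08]
(0.4738, -0.0618, 0.361) [-0.3  1.  -1.8]
[[349.41050197 255.89089621]
 [348.68931389 255.95466798]] [[381.84916683 192.35757977]
 [381.08061084 196.30967719]]
```

View pics/m3.png

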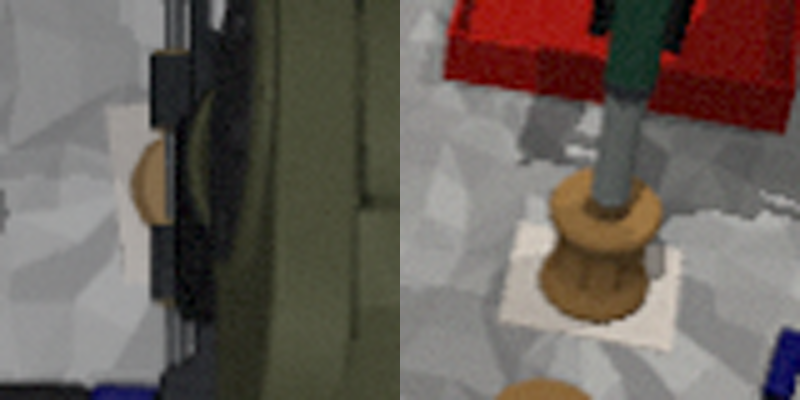

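The tip (side crop (612,203)) sits over the bore centre (606,212), in line to about 1–2 mm. I'll lower in steps, watching the force.

```bash
python3 -m crank '[[[0,1,5,0],[0,1,8,0],[0,1,10,0],[0,1,12,0],[0,1,13,0],[0,1,14,0],[0,1,15,0],[0,1,15,0]]]'
```

```text
t: 6.23
ee_pos: [0.4745, -0.0631, 0.3459]
tcp_rot: [2.221, 2.221, -0.0]
ft_force: [-0.3, -1.7, -1.0]
finger_gap: 0.0255
gripper_force: 30.0
```

```bash
python3 -m crank '[[[0,0,2,0],[0,0,3,0],[0,0,4,0],[0,0,5,0],[0,0,5,0]]]';python3 -m crank '[[[0,0,2,0],[0,0,4,0],[0,0,5,0],[0,0,5,0]]]'
```

```text
t: 6.65
ee_pos: [0.4743, -0.0628, 0.3402]
tcp_rot: [-2.221, -2.221, 0.001]
ft_force: [-0.3, -1.0, -2.3]
finger_gap: 0.0253
gripper_force: 30.0
t: 6.98
ee_pos: [0.4743, -0.0628, 0.3353]
tcp_rot: [-2.221, -2.221, 0.001]
ft_force: [0.4, -0.6, -3.1]
finger_gap: 0.025
gripper_force: 30.0
```

```bash
python3 -m crank '[[[0,0,3,0],[0,0,6,0],[0,0,8,0],[0,0,8,0]]]';python3 -m crank '[[[0,0,1,0],[0,0,2,0],[0,0,3,0],[0,0,3,0]]]';python3 -m crank '[[[0,0,1,0],[0,0,2,0],[0,0,2,0],[0,0,2,0]]]'
```

```text
t: 7.32
ee_pos: [0.4743, -0.0629, 0.3271]
tcp_rot: [-2.221, -2.221, 0.001]
ft_force: [-0.1, -0.9, -2.8]
finger_gap: 0.0255
gripper_force: 30.0
t: 7.65
ee_pos: [0.4744, -0.0628, 0.3246]
tcp_rot: [-2.221, -2.221, 0.0]
ft_force: [0.6, -0.9, -2.4]
finger_gap: 0.0253
gripper_force: 30.0
t: 7.98
ee_pos: [0.4744, -0.0628, 0.3226]
tcp_rot: [-2.221, -2.222, 0.0]
ft_force: [-0.6, -0.3, -3.2]
finger_gap: 0.0255
gripper_force: 30.0
```

```bash
for i in 1 2 3; do python3 -m crank '[[[0,0,1,0],[0,0,2,0],[0,0,2,0]]]' | grep -E 'ee_pos|ft_f' ; done
```

```text
ee_pos: [0.4747, -0.0628, 0.3216]
ft_force: [-1.4, -0.7, 4.0]
ee_pos: [0.475, -0.0627, 0.3212]
ft_force: [-4.1, 0.3, 13.8]
ee_pos: [0.4754, -0.0627, 0.3209]
ft_force: [-7.3, 0.8, 24.5]
```

The gauge stopped at exactly the ledge depth (tip z ≈ 0.036), so C is unfinished. Now B.

```bash
python3 -m crank '[[[0,0,-6,0],[0,0,-20,0],[0,0,-50,0],[0,0,-70,0],[0,0,-70,0],[0,0,-70,0]]]'; python3 -c "
from h import *
rel((.467,.0832,.359))"
```

```text
t: 9.23
ee_pos: [0.4747, -0.0626, 0.387]
tcp_rot: [2.22, 2.221, 0.001]
ft_force: [0.2, -1.2, -3.4]
finger_gap: 0.0254
gripper_force: 30.0
t 9.23 ee [ 0.4747 -0.0626  0.387 ] R [[-0.0, 1.0, 0.002], [1.0, 0.0, -0.0], [-0.0, 0.002, -1.0]] f [ 0.2 -1.2 -3.4] gap 0.0254 q [ 0.64 -0.02 -0.56  1.87 -0.01  1.29  0.09]
(0.467, 0.0832, 0.359) [145.8  -7.7  28. ]
```

```bash
python3 -m crank '[[[146,-8,0,0],[146,-8,0,0],[146,-8,0,0],[146,-8,0,0],[146,-8,0,0],[146,-8,20,0],[146,-8,28,0],[146,-8,28,0],[146,-8,28,0]]]'; python3 -c "
from h import *
rel((.467,.0832,.359))
b=snapshot('side')
s=get_state()['ee_pos']
print(proj('side',[s-[0,0,.285],[.467,.0832,.062]]))
cv2.imwrite('pics/m4.png',cv2.resize(b[200:280,330:410],(480,480),interpolation=cv2.INTER_CUBIC))
"
```

```text
t: 9.98
ee_pos: [0.466, 0.0824, 0.3574]
tcp_rot: [-2.221, -2.219, 0.003]
ft_force: [-0.4, -0.3, -2.9]
finger_gap: 0.0255
gripper_force: 30.0
t 9.98 ee [0.466  0.0824 0.3574] R [[0.001, 1.0, -0.003], [1.0, -0.001, 0.0], [0.0, -0.003, -1.0]] f [-0.4 -0.3 -2.9] gap 0.0255 q [ 0.5   0.   -0.72  1.91  0.    1.23 -0.22]
(0.467, 0.0832, 0.359) [ 0.8  1.  -1.6]
[[370.15868266 236.35561407]
 [369.33043023 239.63938636]]
```

View pics/m4.png

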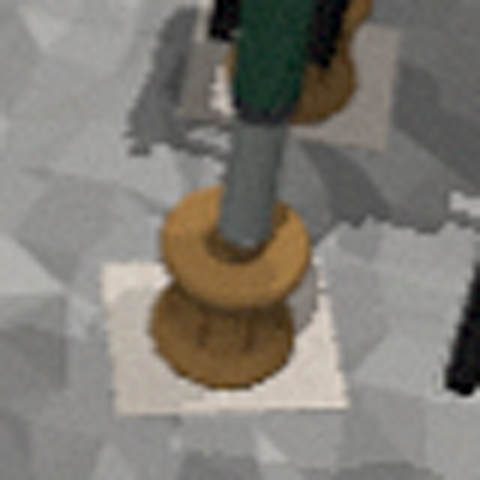

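Tip at crop (246,240) over the bore centre (235,246): about 1 mm more x is needed. Lowering.

```bash
python3 -m crank '[[[0,1,5,0],[0,1,8,0],[0,1,10,0],[0,1,12,0],[0,1,13,0],[0,1,14,0],[0,1,15,0],[0,1,15,0]]]'; python3 -m crank '[[[0,0,2,0],[0,0,3,0],[0,0,4,0],[0,0,5,0],[0,0,5,0]]]'| grep -E 'ee_pos|ft_f'
```

```text
t: 10.7
ee_pos: [0.4676, 0.0829, 0.3439]
tcp_rot: [2.221, 2.221, -0.0]
ft_force: [-0.7, -1.1, -1.4]
finger_gap: 0.0254
gripper_force: 30.0
ee_pos: [0.4673, 0.0831, 0.3384]
ft_force: [0.0, -0.8, -3.6]
```

Clean entry. Continue in guarded steps past 0.321.

```bash
python3 -m crank '[[[0,0,4,0],[0,0,8,0],[0,0,12,0],[0,0,14,0],[0,0,14,0],[0,0,14,0]]]'| grep -E 'ee_pos|ft_f'; for i in 1 2 3; do python3 -m crank '[[[0,0,1,0],[0,0,2,0],[0,0,2,0]]]' | grep -E 'ee_pos|ft_f' ; done
```

```text
ee_pos: [0.4673, 0.0833, 0.3243]
ft_force: [0.7, 0.0, -3.0]
ee_pos: [0.4674, 0.0833, 0.3226]
ft_force: [-0.1, -1.1, -3.7]
ee_pos: [0.4674, 0.0832, 0.3205]
ft_force: [-0.8, -1.0, -2.5]
ee_pos: [0.4674, 0.0832, 0.3185]
ft_force: [-0.6, -0.9, -3.0]
```

```bash
python3 -m crank '[[[0,0,3,0],[0,0,6,0],[0,0,9,0],[0,0,12,0],[0,0,15,0],[0,0,18,0],[0,0,21,0],[0,0,24,0],[0,0,25,0],[0,0,25,0]]]'| grep -E 'ee_pos|ft_f';  python3 -m crank '[[[0,0,-15,0],[0,0,-40,0],[0,0,-70,0],[0,0,-94,0],[0,0,-94,0],[0,0,-94,0]]]'| grep -E 'ee_pos|ft_f'; python3 -c "
from h import *
rel((.6495,.029,.359))"
```

```text
ee_pos: [0.4673, 0.0832, 0.2933]
ft_force: [-0.3, -0.5, -3.1]
ee_pos: [0.4679, 0.0836, 0.389]
ft_force: [0.3, 0.1, -3.3]
t 13.7 ee [0.4679 0.0836 0.389 ] R [[-0.0, 1.0, 0.003], [1.0, 0.0, -0.0], [-0.0, 0.003, -1.0]] f [ 0.3  0.1 -3.3] gap 0.0249 q [ 0.5  -0.02 -0.72  1.87 -0.02  1.29 -0.21]
(0.6495, 0.029, 0.359) [-54.6 181.5  30.6]
```

B passes right through. Now A.

```bash
python3 -m crank '[[[-55,182,0,0],[-55,182,0,0],[-55,182,0,0],[-55,182,0,0],[-55,182,0,0],[-55,182,0,0],[-55,182,15,0],[-55,182,30,0],[-55,182,30,0],[-55,182,30,0]]]'| grep -E 'ee_pos|ft_f';python3 -m crank '[[[0,0,5,0],[0,0,8,0],[0,0,10,0],[0,0,12,0],[0,0,13,0],[0,0,14,0],[0,0,14,0]]]'| grep -E 'ee_pos|ft_f'; python3 -m crank '[[[0,0,1,0],[0,0,2,0],[0,0,3,0],[0,0,3,0]]]'| grep -E 'ee_pos|ft_f'
```

```text
ee_pos: [0.6484, 0.0284, 0.3554]
ft_force: [0.7, 0.2, -2.8]
ee_pos: [0.6498, 0.0277, 0.3443]
ft_force: [1.0, -1.0, 0.4]
ee_pos: [0.6492, 0.0282, 0.34]
ft_force: [0.7, -1.3, -1.8]
```

```bash
python3 -m crank '[[[0,0,3,0],[0,0,6,0],[0,0,9,0],[0,0,12,0],[0,0,14,0],[0,0,15,0],[0,0,15,0]]]'| grep -E 'ee_pos|ft_f'; for i in 1 2 3; do python3 -m crank '[[[0,0,1,0],[0,0,2,0],[0,0,2,0]]]' | grep -E 'ee_pos|ft_f' ; done
```

```text
ee_pos: [0.6494, 0.0281, 0.3253]
ft_force: [0.4, -1.0, -3.0]
ee_pos: [0.6494, 0.0282, 0.3235]
ft_force: [0.8, -0.8, -1.9]
ee_pos: [0.6494, 0.0282, 0.3215]
ft_force: [0.5, -0.1, -2.1]
ee_pos: [0.6494, 0.0282, 0.3195]
ft_force: [1.0, -1.2, -3.5]
```

```bash
python3 -m crank '[[[0,0,2,0],[0,0,4,0],[0,0,6,0],[0,0,9,0],[0,0,12,0],[0,0,15,0],[0,0,18,0],[0,0,21,0],[0,0,24,0],[0,0,26,0],[0,0,26,0]]]'| grep -E 'ee_pos|ft_f';  python3 -m crank '[[[0,0,-15,0],[0,0,-40,0],[0,0,-70,0],[0,0,-98,0],[0,0,-98,0],[0,0,-98,0]]]'| grep -E 'ee_pos|ft_f'; python3 -c "
from h import *
rel((.4705,.3028,.391),(.4705,.3028,.30))"
```

```text
ee_pos: [0.6494, 0.0281, 0.2931]
ft_force: [-0.2, -0.2, -2.3]
ee_pos: [0.6498, 0.0289, 0.394]
ft_force: [-0.4, 0.1, -3.3]
t 18.2 ee [0.6498 0.0289 0.394 ] R [[-0.0, 1.0, 0.004], [1.0, 0.0, 0.0], [0.0, 0.004, -1.0]] f [-0.4  0.1 -3.3] gap 0.025 q [ 0.42  0.4  -0.67  1.45  0.25  1.38 -0.26]
(0.4705, 0.3028, 0.391) [ 274.  -179.2    2.3]
(0.4705, 0.3028, 0.3) [ 273.9 -179.6   93.3]
```

A passes too. Return the gauge to the stand.

```bash
python3 -m crank '[[[274,-179,0,0],[274,-179,0,0],[274,-179,0,0],[274,-179,0,0],[274,-179,0,0],[274,-179,0,0],[274,-179,0,0],[274,-179,0,0],[274,-179,0,0],[274,-179,0,0],[274,-179,0,0],[274,-179,0,0],[274,-179,0,0]]]'| grep -E 'ee_pos|ft_f'; python3 -m crank '[[[0,0,15,0],[0,0,30,0],[0,0,38,0],[0,0,44,0],[0,0,48,0],[0,0,52,0],[0,0,56,0],[0,0,56,0]]]'| grep -E 'ee_pos|ft_f'
```

```text
ee_pos: [0.4715, 0.3005, 0.391]
ft_force: [-0.6, -0.6, -2.5]
ee_pos: [0.4704, 0.302, 0.3352]
ft_force: [0.1, 0.0, -2.4]
```

Tip is 5 mm into the hole without contact. On down.

```bash
python3 -m crank '[[[0,0,6,0],[0,0,12,0],[0,0,18,0],[0,0,24,0],[0,0,30,0],[0,0,34,0],[0,0,37,0],[0,0,37,0],[0,0,37,0]]]'| grep -E 'ee_pos|ft_f'; python3 -m crank '[[[0,0,1,0],[0,0,1.5,0],[0,0,1.5,0]]]'| grep -E 'ee_pos|ft_f'
```

```text
ee_pos: [0.4704, 0.3022, 0.2986]
ft_force: [0.7, -0.4, -3.1]
ee_pos: [0.4705, 0.3022, 0.2974]
ft_force: [0.4, -0.1, -2.8]
```

```bash
python3 -m crank '[[[0,0,0,0],[0,0,0,0],[0,0,0,0],[0,0,0,0],[0,0,0,0]]]' 60| grep -E 'ee_pos|gap'; python3 -m crank '[[[0,0,-40,0],[0,0,-80,0],[0,0,-110,0],[0,0,-110,0],[0,0,-110,0]]]' 85| grep -E 'ee_pos|gap';python3 -c "
from h import *
rel((.4744,-.0628,.32),(.4744,-.0628,.196),(.5045,-.2835,.3))
b=snapshot('side'); a=snapshot('top')
z=lambda i,u,v,w,h:cv2.resize(i[v:v+h,u:u+w],(400,400*h//w),interpolation=cv2.INTER_CUBIC)
cv2.imwrite('pics/m5.png',np.hstack([z(b,275,190,160,200),z(a,330,160,160,200)]))"
```

```text
ee_pos: [0.4705, 0.3023, 0.2975]
finger_gap: 0.0512
ee_pos: [0.4707, 0.3027, 0.4093]
finger_gap: 0.0819
t 21.78 ee [0.4707 0.3027 0.4093] R [[0.0, 1.0, 0.004], [1.0, -0.0, 0.001], [0.001, 0.004, -1.0]] f [-0.6 -0.5 -1. ] gap 0.0819 q [ 0.14  0.21 -0.85  1.65  0.16  1.35 -0.74]
(0.4744, -0.0628, 0.32) [-365.7    3.3   88.8]
(0.4744, -0.0628, 0.196) [-365.8    2.8  212.8]
(0.5045, -0.2835, 0.3) [-586.4   33.4  108.6]
```

View pics/m5.png

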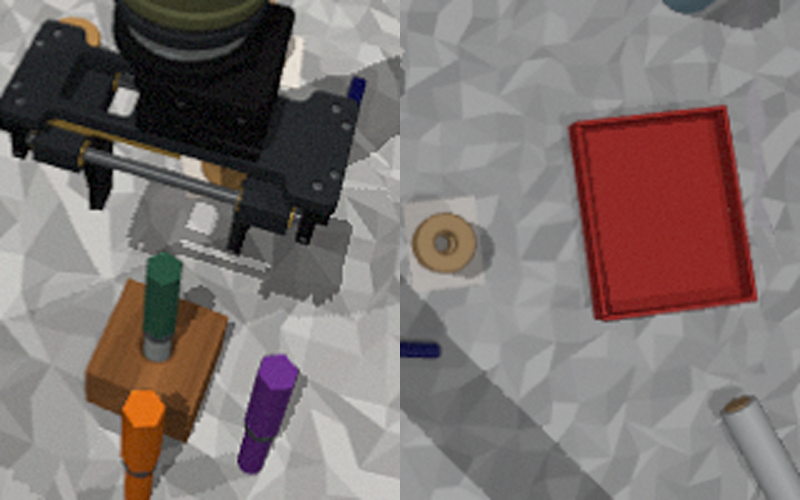

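The gauge stands in its hole (crop (160,305)); C's rim is at crop (444,243) and the tray's centre at (663,211). Move over C.

```bash
python3 -m crank '[[[-366,3,0,0],[-366,3,0,0],[-366,3,0,0],[-366,3,0,0],[-366,3,0,0],[-366,3,0,0],[-366,3,0,0],[-366,3,0,0],[-366,3,0,0],[-366,3,40,0],[-366,3,80,0],[-366,3,110,0],[-366,3,110,0],[-366,3,110,0]]]' 87| grep -E 'ee_pos|gap'; python3 -c "
from h import *
rel((.4744,-.0628,.196))"
```

```text
ee_pos: [0.4723, -0.0638, 0.2951]
finger_gap: 0.0872
t 23.05 ee [ 0.4723 -0.0638  0.2951] R [[-0.0, 1.0, -0.006], [1.0, 0.0, 0.002], [0.002, -0.006, -1.0]] f [-0.1  0.7  0.9] gap 0.0872 q [ 0.6   0.07 -0.54  1.99  0.04  1.1   0.05]
(0.4744, -0.0628, 0.196) [ 0.8  2.7 99.1]
```

```bash
python3 -m crank '[[[0,1,25,0],[0,1,50,0],[0,1,75,0],[0,1,90,0],[0,1,98,0],[0,1,102,0],[0,1,102,0],[0,1,102,0]]]'| grep -E 'ee_pos|ft_f'; python3 -m crank '[[[0,0,0,0],[0,0,0,0],[0,0,0,0],[0,0,0,0],[0,0,0,0],[0,0,0,0],[0,0,0,0],[0,0,0,0],[0,0,0,0],[0,0,0,0]]]' 20
```

```text
ee_pos: [0.4754, -0.0638, 0.1967]
ft_force: [0.1, 0.4, -0.3]
t: 24.55
ee_pos: [0.4744, -0.0639, 0.1954]
tcp_rot: [2.221, 2.221, -0.001]
ft_force: [-2.8, 0.7, 3.9]
finger_gap: 0.0559
gripper_force: 30.0
```

```bash
python3 -m crank '[[[0,0,-10,0],[0,0,-25,0],[0,0,-50,0],[0,0,-80,0],[0,0,-80,0],[0,0,-80,0]]]'; python3 -c "
from h import *
rel((.5045,-.2835,.276))"
```

```text
t: 25.05
ee_pos: [0.4752, -0.0638, 0.2771]
tcp_rot: [2.219, 2.219, 0.003]
ft_force: [0.1, -0.2, -1.8]
finger_gap: 0.056
gripper_force: 30.0
t 25.05 ee [ 0.4752 -0.0638  0.2771] R [[0.0, 1.0, 0.004], [1.0, -0.0, -0.001], [-0.001, 0.004, -1.0]] f [ 0.1 -0.2 -1.8] gap 0.056 q [ 0.6   0.1  -0.54  2.    0.06  1.06  0.03]
(0.5045, -0.2835, 0.276) [-219.7   29.3    1.5]
```

Weight is on the gripper and the grip holds. Carry it to the tray.

```bash
python3 -m crank '[[[-35,5,0,0],[-70,10,0,0],[-105,15,0,0],[-140,20,0,0],[-175,25,0,0],[-205,28,0,0],[-220,29,0,0],[-220,29,0,0],[-220,29,0,0]]]'; python3 -m crank '[[[0,0,20,0],[0,0,40,0],[0,0,55,0],[0,0,65,0],[0,0,68,0],[0,0,68,0],[0,0,68,0]]]'| grep -E 'ee_pos|ft_f|gap'; python3 -c "
from h import *
rel()
b=snapshot('side')
cv2.imwrite('pics/m6.png',cv2.resize(b[90:200,320:450],(650,550),interpolation=cv2.INTER_CUBIC))"
```

```text
t: 25.8
ee_pos: [0.5029, -0.2837, 0.2738]
tcp_rot: [-2.221, -2.218, -0.0]
ft_force: [0.4, -0.4, -2.7]
finger_gap: 0.0557
gripper_force: 30.0
ee_pos: [0.5039, -0.2832, 0.2079]
ft_force: [0.5, 0.9, -1.1]
finger_gap: 0.0557
t 26.38 ee [ 0.5039 -0.2832  0.2079] R [[-0.001, 1.0, 0.001], [1.0, 0.001, -0.0], [-0.0, 0.001, -1.0]] f [ 0.5  0.9 -1.1] gap 0.0557 q [ 0.78  0.37 -0.37  1.83  0.16  0.97  0.35]
```

View pics/m6.png

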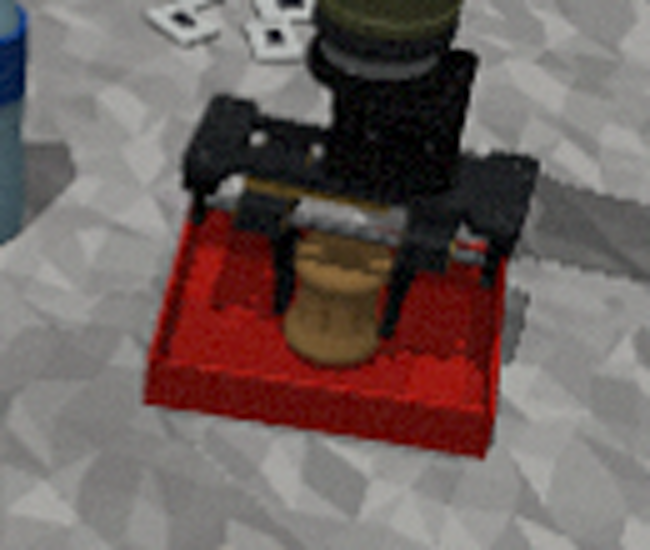

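The vertebra hangs upright between the fingers (crop (335,300)), above the tray's middle. Lower to contact.

```bash
python3 -m crank '[[[0,0,4,0],[0,0,8,0],[0,0,8,0]]]'| grep -E 'ee_pos|ft_f'; for i in 1 2; do python3 -m crank '[[[0,0,1,0],[0,0,1,0],[0,0,1,0]]]' | grep -E 'ee_pos|ft_f' ; done
```

```text
ee_pos: [0.5032, -0.2838, 0.1988]
ft_force: [-0.1, 0.3, -1.8]
ee_pos: [0.5034, -0.2839, 0.1985]
ft_force: [-2.0, 0.7, 0.1]
ee_pos: [0.5035, -0.2839, 0.1984]
ft_force: [-2.6, 0.8, 7.9]
```

Contact at the expected height. Release, wait, and rise.

```bash
python3 -m crank '[[[0,0,-1,0],[0,0,-1,0],[0,0,-1,0],[0,0,-1,0],[0,0,-1,0],[0,0,-1,0],[0,0,-1,0],[0,0,-1,0]]]' 87| grep -E 'ee_pos|ft_f|gap'; python3 -m crank '[[[0,0,-20,0],[0,0,-50,0],[0,0,-90,0],[0,0,-130,0],[0,0,-170,0],[0,0,-170,0]]]' | grep -E 'ee_pos|ft_f|gap'; python3 -m crank '[[[-120,0,0,0],[-120,0,0,0],[-120,0,0,0],[-120,0,0,0],[-120,0,0,0]]]' | grep -E 'ee_pos|ft_f|gap'; python3 -c "
from h import *
rel()
b=snapshot('side')
cv2.imwrite('pics/m7.png',cv2.resize(b[60:380,220:450],(575,600*800//800)[:2] if 0 else (431,600),interpolation=cv2.INTER_CUBIC))"
```

```text
ee_pos: [0.5035, -0.2838, 0.1982]
ft_force: [-0.3, 0.3, -0.8]
finger_gap: 0.0864
ee_pos: [0.5057, -0.2844, 0.3776]
ft_force: [0.8, -0.0, 1.6]
finger_gap: 0.0867
ee_pos: [0.5021, -0.4068, 0.3671]
ft_force: [0.8, 1.0, -0.8]
finger_gap: 0.087
t 28.77 ee [ 0.5021 -0.4068  0.3671] R [[0.005, 1.0, -0.001], [1.0, -0.005, 0.0], [0.0, -0.001, -1.0]] f [ 0.8  1.  -0.8] gap 0.087 q [ 0.89  0.35 -0.32  1.5   0.11  1.31  0.55]
```

View pics/m7.png

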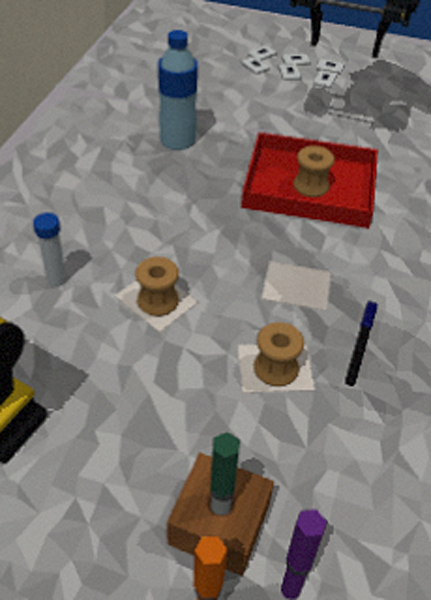

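The picture shows the unfinished vertebra upright in the tray (315,170), the other two on their cards (157,285) and (279,352), the gauge in its stand (223,475), and the bystanders undisturbed. Handing in.

```bash
python3 -c "
from cell import *
print(job_done())"
```

```text
the job is handed in; nothing more can be done
None
```

The gauge stopped short in only one vertebra, the one nearest the tray; it now stands upright in the tray, the two the gauge passed right through stand on their cards, the gauge is back in its stand, and the job is handed in (no verdict was returned).

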